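# Level the riser shelf

## Task

Level the small riser shelf: take the round bubble level from its stand, set it down into the hole in the shelf with its rim flat on the wood and let go of it. Then grip the red knob of the levelling foot, press it down to its stop (the shelf only reads true while its sprung foot is pressed home) and, pressing, turn it until the bubble lies inside the black ring. The program finishes while still gripping the knob, pressed fully down, with the bubble inside the ring; leave the other things on the worktop as they stand.

Things in the scene. Friction and masses are not known exactly. Their poses are not given: they have to be found in the camera images.
- level: Round aluminium plug-in bubble level, 40 mm in diameter, 0.13 kg. Origin: centre of the flat underside of its rim, z up; body from z = 0 to 22 mm (clear cover over a green face above 16 mm). Below it a tapered stem, 19 mm in diameter at the rim, 14 mm at its tip 16 mm below. It starts upright in its stand. Take it by the sides of the body from above; any yaw will do.
- level_center (a point): Centre of the black ring on the level's face, fixed to the level 19 mm above its origin. The ring is 16 mm in inner diameter.
- bubble (a point): Centre of the pale bubble, 10 mm in diameter, under the level's clear cover. It floats to the high side, 4 mm from the centre per 0.01 rad of tilt (12 mm at most), and needs about 0.7 s to settle after a movement. It lies inside the ring when its centre is within 3 mm of level_center.
- stand: Fixed grey ring-shaped stand on the worktop, 52 mm in diameter, 20 mm high, with a hole of 25 mm; origin at the centre of its underside. The level's stem hangs in it, the rim rests on its top.
- shelf: Riser shelf (its fixed rear support). Origin on the worktop under the shelf's middle; x points to its rear, away from the knob. Its wooden deck is 260 (x) by 200 (y) by 18 mm, top about 58 mm above the worktop, with a 16 mm rear lip; it hinges about a line along y at x = +120 mm, tipping by up to 0.03 rad: the front goes up or down, sideways it is always level.
- socket (a point): Centre of the mouth of the hole in the deck, on the deck's top face; 22 mm in diameter, 18 mm deep (through). z is the deck's normal.
- knob: Knob of the levelling foot at the deck's front, 120 mm in front of the socket and 50 mm to its right. Origin on its axis at the underside, z up. A black round flange 62 mm in diameter, top at z = 7 mm; on it a red grip bar 46 mm long (x axis), 16 mm wide (y), top at z = 36 mm. Grip the bar across its width from above; closed fingertips can push down on the flange.
- knob_grip (a point): Centre of the top of the red grip bar, on the turning axis. Turning the knob clockwise (from above) raises the front: per rad 0.02 rad of tilt, 8 mm of bubble, 4.4 mm of height at the knob. Takes about 0.15 N m; it stays where turned. At the start, when pressed home, the front is too low, the bubble toward the rear: 0.6 to 1.6 rad clockwise is needed. Unpressed the front stands 0.015 rad higher.
- foot_press (a joint): How far the sprung foot is pressed: 0 free, 0.015 rad at the stop, which is 3.3 mm of downward travel at the knob; starts to move at about 2 N and reaches the stop at about 7 N. Springs back when let go. Counts as pressed home above 0.012.
- salt_shaker: Glass salt shaker with a grey cap, 44 mm wide, 90 mm tall; a bystander, stays where it is. Origin at the centre of its underside.
- garlic: Garlic bulb, 60 mm wide, 58 mm tall; a bystander, stays where it is. Origin at the centre of its underside.
- pepper_mill: Brown wooden pepper mill, 58 mm wide, 170 mm tall; a bystander, stays where it is. Origin at the centre of its underside.
- egg_timer: Red and white egg timer, 63 mm wide, 60 mm tall; a bystander, stays where it is. Origin at the centre of its underside.

How it is judged:
By the outcome, as a careful person would: the job done as asked, in the order asked, and still so for the second after the job is handed in, while the arm keeps its last pose, push and grip.
It also fails if it takes over 64 s, if anything falls off the work surface, if the arm or the gripper's body presses on something with over 40 N, if the wrist force passes 120 N, or if a joint passes its speed limit or range.

## Robot

A 6-joint arm with a two-finger parallel gripper is mounted at the origin on a cart in front of the work surface, level with it; the furniture and walls round the work are solid. World frame = base frame: x ahead of the robot, y to its left, z up, the work surface at z = 0. Lengths are in m, angles in rad, forces in N, time in s.
With the tool pointing down it reaches from about 0.375 to 0.975 m from the base axis. Payload 3.8 kg.
Tool frame: the origin (TCP) lies at the very end of the fingers, on their centre line; the grasp point (between the pads) lies bot.hold_point_z behind it (bot.hold_point_z is the distance from the TCP to the grasp point, in m); z points along the fingers, y is the line along which they close (so a half turn about z gives the same grasp; the last joint's range is limited). The gripper opens to 85 mm and grips with 20 to 120 N. Pads are 22 mm wide; open, the fingers measure 114 mm over their backs; the gripper's body (76 mm by 85 mm) begins 54 mm behind the grasp point. The pads swing forward as they close: fully open they stand 13 mm farther back than shut.
Start: joints at [1.194, 0.264, 1.604, -0, 1.274, -0.037], TCP at [0.225, 0.636, 0.231] pointing down, gripper open.
Joint ranges: [-2.63, 2.63], [-0.94, 2.18], [0.31, 2.57], [-1.31, 4.45], [0, 2.66], [-2.55, 2.55]. Speed limits (rad/s): [2.57, 2.57, 3.14, 3.14, 3.14, 3.14].

## Interface

Orientations are given as a rotation vector (axis times angle).
In Python, from workcell import bot, ticket, readout, read_camera, camera_info gives the robot as it stands (bot), with the cameras as plain functions, the job (ticket) and the readings (readout).
- The arm moves only by the shell command python3 jog.py [OPENING] [FORCE], which reads ROWS from standard input. ROWS is a JSON list that holds a single list of rows (three levels of brackets), with 1 to 5 rows, each of 4 numbers: dx, dy, dz in shares of 0.3 m (1.0 is 0.3 m), then a turn about the tool's z in fractions of the full range, 1 being pi/2 rad; each row shifts and turns the commanded pose from where the row before left it, along the tool's axes as they then stand; what a row does not reach is not made up. A row lasts 1/8 s, in which the tool goes at most 0.0625 m and 0.188 rad, less where a joint would pass 70% of its speed; a pose out of reach is approached as far as the arm can. OPENING is the opening from 0.0 (shut) to 1.0 (fully open), set as the command begins (- or left out keeps the last). The fingers move at their own pace and stop on an object; FORCE is the grip in N (left out, the last holds). Time passes only in rows, so rows that do not move let the fingers close. It prints the time, the measured TCP pose, the force, the opening and the grip force at its end. Shift and turn numbers lie between -1 and 1, and a call with a number outside is refused. Input that does not fit is refused with a message, and nothing moves.
- readout.read_state(): the state, without advancing time (a new reading comes with each control period).
- read_camera(name): name is "scene" or "top"; returns the picture (420x560x3 uint8, red, green, blue); there is no depth.
- camera_info(name): a dict with "intrinsics" (3x3 intrinsics, pixels), "k1" (the pictures are not rectified: a ray, as slopes to the right and down, at radius r is drawn at 1 + k1 r^2 times it, then the intrinsics apply), "extrinsics" (4x4, takes a point from camera to world coordinates). Camera axes: x right, y down, z forward; pixel columns grow to the right and rows downward; lengths in m; the calibration is good to about 2 mm. A picture is of the moment at which its call begins. camera_info takes no time and is no camera call.
- ticket.finish_job(): hands the job in; it is judged then, once.
The state is a dict: "time": time; "q": joint angles; "joint_vel": joint speeds; "joint_torque": joint torques, N m; "tool_pos": TCP position; "tcp_rot": TCP orientation; "wrist_force": force on the tool from outside, world axes, zero at the start; "torque": the same for the moment, N m; "width": opening from 0.0 (shut) to 1.0 (fully open); "grip_force": force on a finger pad.
Only numpy, scipy, OpenCV 4.12 (cv2) and the standard library are available. Lean on these libraries where they do the work, as an engineer would, in place of code of your own. Each camera call takes 0.05 s, during which the arm holds its last target. There are 200 camera calls.

## Working session

There is one attempt and no reset: what is moved stays moved. The work goes in short steps, Python scripts to look and compute and a shell command to move; the robot and the scene stay as the last step left them, time stands still between calls to the robot, and variables do not carry over. Pictures are saved under pics/ and viewed, at most 10 in all, crops included, and the job is handed in when it is done.

```bash
ls; mkdir -p pics; python3 - <<'E'
from workcell import bot, ticket, readout, read_camera, camera_info
import cv2
for n in("scene","top"):
    i=camera_info(n);print(n,i)
    cv2.imwrite(f"pics/{n}0.png",read_camera(n)[:,:,::-1])
s=readout.read_state();print(s,bot.hold_point_z)
E
```

```text
jog.py
pics
workcell.py
scene {'intrinsics': array([[520.78159315,   0.        , 281.14653194],
       [  0.        , 520.78159315, 209.92227536],
       [  0.        ,   0.        ,   1.        ]]), 'k1': 0.013444813508926772, 'extrinsics': array([[-0.28925164,  0.56960607, -0.76933894,  1.58584201],
       [ 0.95707685,  0.18750707, -0.22100907,  0.04847513],
       [ 0.01836839, -0.80024373, -0.59939351,  0.85625968],
       [ 0.        ,  0.        ,  0.        ,  1.        ]])}
top {'intrinsics': array([[536.01436581,   0.        , 286.42138997],
       [  0.        , 536.01436581, 215.00569451],
       [  0.        ,   0.        ,   1.        ]]), 'k1': -0.17902300437079616, 'extrinsics': array([[-0.12941348, -0.96888873,  0.21096632,  0.33894399],
       [-0.99158625,  0.12708881, -0.02459974, -0.22880752],
       [-0.00297705, -0.21237484, -0.97718374,  1.38519873],
       [ 0.        ,  0.        ,  0.        ,  1.        ]])}
{'time': 0.1, 'q': array([ 1.19412684e+00,  2.64699380e-01,  1.60526809e+00,  1.00275611e-05,
        1.27372314e+00, -3.68740719e-02]), 'joint_vel': array([ 0.0016428 , -0.00154309, -0.00453072,  0.00050356,  0.00091637,
       -0.00069155]), 'joint_torque': array([-1.23089361e-03, -5.16706109e+01, -3.68588161e+01, -3.24983330e-05,
        6.24232154e-03, -3.31716862e-06]), 'tool_pos': array([0.22470427, 0.63577617, 0.23005546]), 'tcp_rot': array([-0.53111515, -3.09592405,  0.00322171]), 'wrist_force': array([-0.31278968, -0.95464179, -0.56690538]), 'torque': array([-0.02948084, -0.01375553,  0.069425  ]), 'grip_force': 0.0, 'width': 0.9975210976392879} 0.0187
```

View pics/scene0.png

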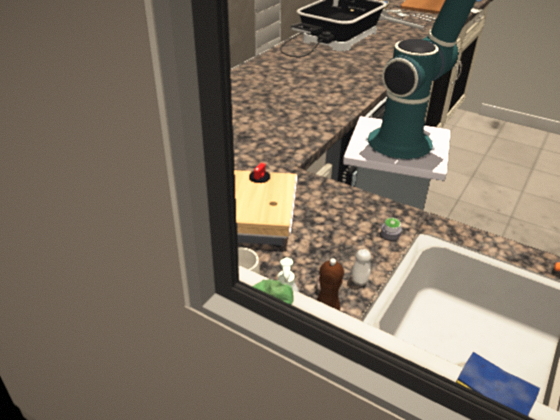

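View pics/top0.png

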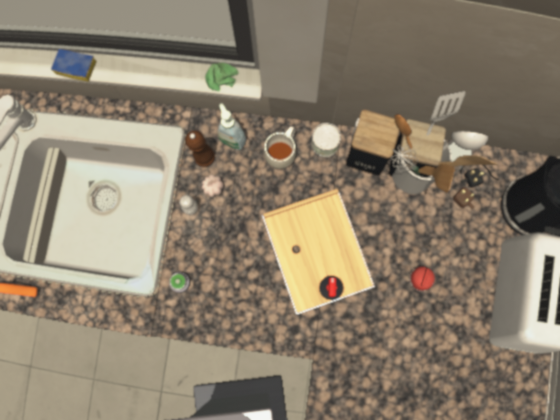

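The top view shows the level at about (178,282), the hole at about (296,249) and the knob at about (331,287). In the scene view they are at (392,226), (273,203) and (261,172). I'll enlarge both.

```bash
python3 - <<'E'
import cv2,numpy as np
t=cv2.imread("pics/top0.png");s=cv2.imread("pics/scene0.png")
f=lambda im,x,y,w,h,k:cv2.resize(im[y:y+h,x:x+w],None,fx=k,fy=k,interpolation=cv2.INTER_CUBIC)
a=f(t,160,265,40,40,7);b=f(t,280,235,40,40,7);c=f(t,310,265,40,40,7)
d=f(s,372,206,40,40,7);e=f(s,253,183,40,40,7);g=f(s,241,153,40,40,7)
cv2.imwrite("pics/crop.png",cv2.resize(np.vstack([np.hstack([a,b,c]),np.hstack([d,e,g])]),(800,533)) if 0 else np.vstack([np.hstack([a,b,c]),np.hstack([d,e,g])])[:, :800])
E
```

```text
(no output)
```

View pics/crop.png

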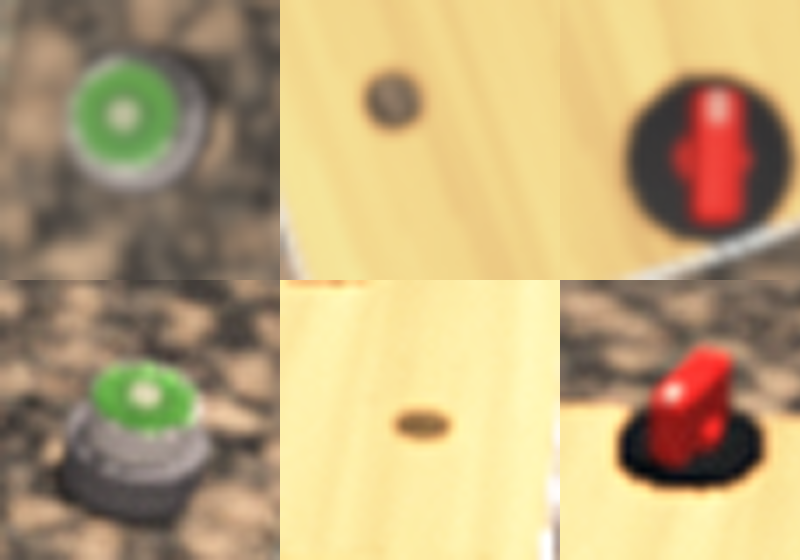

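Level face: top (177.3,280.9), scene (392.3,222.1). Hole: top (295.7,248.9), scene (272.9,203.3). Flange: top (331,286.9), scene (259.2,175.5). Grip bar: runs nearly vertically in the top image. Next I'll triangulate.

```bash
cat > h.py <<'E'
from workcell import bot, ticket, readout, read_camera, camera_info
import cv2,numpy as np
from scipy.optimize import least_squares
from scipy.spatial.transform import Rotation as R
C={n:camera_info(n) for n in("scene","top")}
def proj(n,P):
    c=C[n];E=np.linalg.inv(c["extrinsics"]);return cv2.projectPoints(np.array([P],float),E[:3,:3],E[:3,3],c["intrinsics"],np.array([c["k1"],0,0,0]))[0].ravel()
def tri(t,s): 
    r=least_squares(lambda P:np.r_[proj("top",P)-t,proj("scene",P)-s],[.6,0,.05]);return r.x.round(4),r.fun.round(1)
def atz(n,u,z): return np.r_[least_squares(lambda p:proj(n,[*p,z])-u,[.6,0]).x,z].round(4)
E
python3 - <<'E'
from h import *
L=(177.3,280.9),(392.3,222.1);H=(295.7,248.9),(272.9,203.3);K=(331,286.9),(259.2,175.5)
for (a,z) in((L,.039),(H,.057),(K,.066)): print(tri(*a),atz("top",a[0],z),atz("scene",a[1],z))
# bar axis, top view corners of top face 
p=lambda X,Y:((X+.5)/7-.5+310-80,(Y+.5)/7-.5+265)
print("bar",atz("top",p(717,88),.094),atz("top",p(717,222),.094),atz("top",(332,286.7),.094))
# deck corners from top full image: bottom-left, bottom-right, top-right, top-left
for q in((297,311),(373,286),(338,192),(264,214)):print(atz("top",q,.058))
s=readout.read_state();print(s["tool_pos"],R.from_rotvec(s["tcp_rot"]).as_matrix().round(3))
E
```

```text
(array([0.4965, 0.0326, 0.0383]), array([ 0.3, -0.1,  0.3, -0. ])) [0.4963 0.0331 0.039 ] [0.4977 0.0319 0.039 ]
(array([ 0.537 , -0.2748,  0.0554]), array([ 0.3, -0.1,  0.3,  0. ])) [ 0.5366 -0.274   0.057 ] [ 0.5392 -0.275   0.057 ]
(array([ 0.4308, -0.3484,  0.061 ]), array([ 0.3, -0.1,  0.3,  0. ])) [ 0.4302 -0.3472  0.066 ] [ 0.4382 -0.3468  0.066 ]
bar [ 0.4513 -0.3505  0.094 ] [ 0.4057 -0.3439  0.094 ] [ 0.4284 -0.3472  0.094 ]
[ 0.3832 -0.2568  0.058 ]
[ 0.4188 -0.4519  0.058 ]
[ 0.6681 -0.4011  0.058 ]
[ 0.6355 -0.2062  0.058 ]
[0.22470427 0.63577617 0.23005546] [[-0.943  0.333 -0.001]
 [ 0.333  0.943 -0.002]
 [ 0.    -0.002 -1.   ]]
```

The manual's scale: shifts go in shares of 0.3 m and turns go in shares of pi/2 rad. Converting my numbers, -0.0435 m / 0.3 = -0.145, -0.0416 m / 0.3 = -0.1387.

```bash
echo '[[[-0.1387, -0.145, 0, 0], [-0.1387, -0.145, 0, 0], [-0.1387, -0.145, 0, 0], [-0.1387, -0.145, 0, 0], [-0.1387, -0.145, 0, 0]]]' | python3 jog.py 1.0 40; echo '[[[-0.1387, -0.145, 0, 0], [-0.1387, -0.145, 0, 0], [-0.1387, -0.145, 0, 0], [-0.1387, -0.145, 0, 0], [-0.1387, -0.145, 0, 0]]]' | python3 jog.py; echo '[[[-0.1387, -0.145, 0, 0], [0, 0, 0.1667, 0], [0, 0, 0.1667, 0], [0, 0, 0, 0]]]' | python3 jog.py
cat >> h.py <<'E'
def delta(P,yaw=None):
    s=readout.read_state();M=R.from_rotvec(s["tcp_rot"]).as_matrix();y=np.arctan2(M[1,1],M[0,1])
    print("pos",s["tool_pos"].round(4),"yaw",y.round(3),"delta tool",(M.T@(np.array(P)-s["tool_pos"])).round(4),"turn",None if yaw is None else round(y-yaw,3),"F",s["wrist_force"].round(1),"w",s["width"].round(3),"g",s["grip_force"],"t",s["time"],"q6",s["q"][5].round(2))
E
python3 -c "
from h import *
delta([.4968,.0326,.020])"
```

```text
time: 0.72
tool_pos: [0.3488, 0.36, 0.2309]
tcp_rot: [-0.53, -3.096, 0.001]
wrist_force: [1.1, 0.3, 0.9]
width: 1.001
grip_force: 0.0
time: 1.35
tool_pos: [0.4724, 0.0857, 0.2311]
tcp_rot: [0.531, 3.096, 0.0]
wrist_force: [1.0, 0.7, -0.5]
width: 1.004
grip_force: 0.0
time: 1.85
tool_pos: [0.4923, 0.0323, 0.1266]
tcp_rot: [-0.53, -3.086, 0.003]
wrist_force: [0.8, 0.2, -0.2]
width: 0.999
grip_force: 0.0Traceback (most recent call last):
  File "<string>", line 3, in <module>
    delta([.4968,.0326,.020])
    ~~~~~^^^^^^^^^^^^^^^^^^^^
  File "h.py", line 13, in delta
    print("pos",s["tool_pos"].round(4),"yaw",y.round(3),"delta tool",(M.T@(np.array(P)-s["tool_pos"])).round(4),"turn",None if yaw is None else round(y-yaw,3),"F",s["wrist_force"].round(1),"w",s["width"].round(3),"g",s["grip_force"],"t",s["time"],"q6",s["q"][5].round(2))
                                                                                                                                                                                                 ^^^^^^^^^^^^^^^^
AttributeError: 'float' object has no attribute 'round'
```

```bash
sed -i 's/s\["width"\].round(3)/round(s["width"],3)/;s/"delta tool"/"zaxis",M[:,2].round(3),"delta tool"/' h.py; echo '[[[-0.014, 0.006, 0.1333, 0], [0, 0, 0, 0], [0, 0, 0, 0]]]' | python3 jog.py >/dev/null; python3 -c "
from h import *
delta([.4968,.0326,.020])"
```

```text
pos [0.5028 0.0333 0.0935] yaw 1.232 zaxis [ 0.002 -0.    -1.   ] delta tool [ 0.0056 -0.0027  0.0735] turn None F [ 0.2  1.4 -0. ] w 1.001 g 0.0 t 2.225 q6 -1.21
```

Converted, 0.035 m / 0.3 = 0.1167, 0.0056 m / 0.3 = 0.0187.

```bash
echo '[[[0.0187, -0.009, 0.1167, 0], [0, 0, 0, 0], [0, 0, 0, 0], [0, 0, 0, 0]]]' | python3 jog.py >/dev/null; python3 -c "
from h import *
delta([.4968,.0326,.020])"
```

```text
pos [0.497  0.0324 0.0582] yaw 1.231 zaxis [ 0.003  0.    -1.   ] delta tool [0.0004 0.     0.0382] turn None F [0.2 0.3 0.1] w 0.999 g 0.0 t 2.725 q6 -1.22
```

Converted, 0.02 m / 0.3 = 0.0667, 0.017 m / 0.3 = 0.0567.

```bash
echo '[[[0, 0, 0.0667, 0], [0, 0, 0.0567, 0], [0, 0, 0, 0], [0, 0, 0, 0]]]' | python3 jog.py ; echo '[[[0, 0, 0, 0], [0, 0, 0, 0], [0, 0, 0, 0], [0, 0, 0, 0], [0, 0, 0, 0]]]' | python3 jog.py 0.0 40;  python3 -c "
from h import *
delta([.4968,.0326,.020])
cv2.imwrite('pics/g.png',np.hstack([cv2.resize(read_camera(n)[y:y+80,x:x+80,::-1],None,fx=5,fy=5,interpolation=cv2.INTER_CUBIC) for n,x,y in(('top',140,240),('scene',352,180))]))"
```

```text
time: 3.22
tool_pos: [0.4956, 0.0324, 0.0195]
tcp_rot: [0.531, 3.096, 0.0]
wrist_force: [-0.2, -0.2, 0.1]
width: 1.0
grip_force: 0.0
time: 3.85
tool_pos: [0.4958, 0.0324, 0.02]
tcp_rot: [0.531, 3.096, 0.0]
wrist_force: [-1.0, 0.5, 5.6]
width: 0.438
grip_force: 40.1
pos [0.4958 0.0324 0.02  ] yaw 1.231 zaxis [ 0.001  0.    -1.   ] delta tool [-0.0009  0.0005 -0.    ] turn None F [-1.   0.5  5.6] w 0.438 g 40.09542672196403 t 3.85 q6 -1.22
```

View pics/g.png

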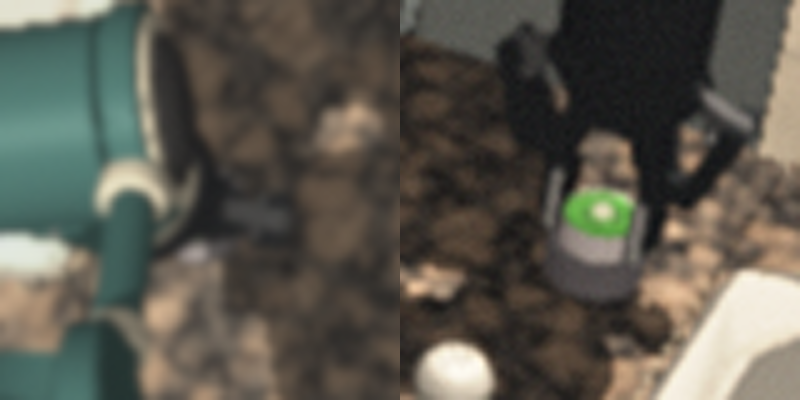

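The level is gripped between the pads, with the rim still on the stand (scene crop, green face at (600,213)). Now lifting and carrying it over.

Converted, -0.06 m / 0.3 = -0.2, -0.046 m / 0.3 = -0.1533.

```bash
echo '[[[0, 0, -0.1333, 0], [0, 0, -0.2, 0], [-0.0783, -0.1533, 0, 0], [-0.0783, -0.1533, 0, 0], [-0.0783, -0.1533, 0, 0]]]' | python3 jog.py ; echo '[[[-0.0783, -0.1533, 0, 0], [-0.0783, -0.1533, 0, 0], [-0.0783, -0.1533, 0, 0], [0, 0, 0, 0], [0, 0, 0, 0]]]' | python3 jog.py;  python3 -c "
from h import *
delta([.537,-.2745,.080])"
```

```text
time: 4.58
tool_pos: [0.5156, -0.1225, 0.1191]
tcp_rot: [0.53, 3.096, 0.0]
wrist_force: [1.9, -0.1, -1.1]
width: 0.441
grip_force: 40.7
time: 5.2
tool_pos: [0.5354, -0.2744, 0.1183]
tcp_rot: [-0.532, -3.094, -0.002]
wrist_force: [0.0, 0.8, -1.1]
width: 0.442
grip_force: 40.8
pos [ 0.5354 -0.2744  0.1183] yaw 1.23 zaxis [-0.002  0.001 -1.   ] delta tool [-0.0016  0.0004  0.0383] turn None F [ 0.   0.8 -1.1] w 0.442 g 40.77159388340078 t 5.2 q6 -1.75
```

Converted, 0.035 m / 0.3 = 0.1167, -0.0016 m / 0.3 = -0.0053.

```bash
echo '[[[-0.0053, 0.0013, 0.1167, 0], [0, 0, 0, 0], [0, 0, 0, 0]]]' | python3 jog.py >/dev/null;  python3 -c "
from h import *
delta([.537,-.2745,.057])
p=np.array(readout.read_state()['tool_pos'])
for n in C: print(n,proj(n,p+[.001,0,.019]))
cv2.imwrite('pics/g2.png',np.hstack([cv2.resize(read_camera(n)[y:y+80,x:x+80,::-1],None,fx=5,fy=5,interpolation=cv2.INTER_CUBIC) for n,x,y in(('top',260,210),('scene',232,150))]))"
```

```text
pos [ 0.5378 -0.2739  0.0846] yaw 1.232 zaxis [-0.  0. -1.] delta tool [ 0.0006 -0.0008  0.0276] turn None F [ 0.1  0.1 -0.7] w 0.435 g 40.767084024846554 t 5.575 q6 -1.74
scene [273.48792208 188.54421055]
top [295.79311183 245.08929921]
```

View pics/g2.png

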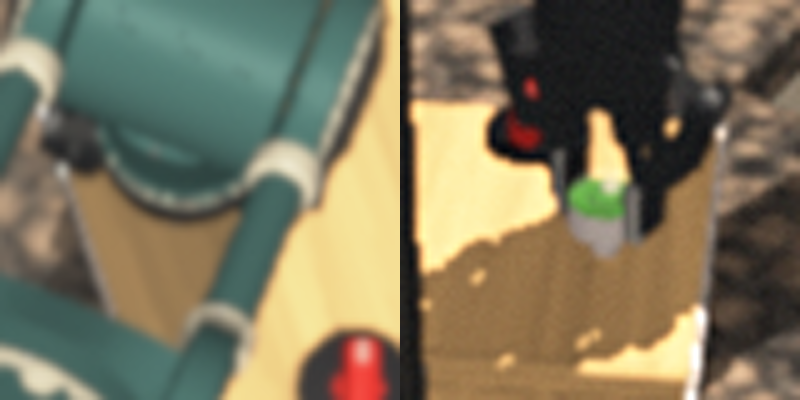

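In the scene crop the green face is at about (271.6,189.3) px and the stem tip at about (273,200). The predicted face position is (273.5,188.5), so I'll check this with a bigger crop and overlays.

```bash
python3 -c "
from h import *
p=np.array(readout.read_state()['tool_pos'])
a=read_camera('scene')[165:215,245:305,::-1]
a=cv2.resize(a,None,fx=12,fy=12,interpolation=cv2.INTER_CUBIC)
g=lambda P:tuple(int(v) for v in ((proj('scene',P)-[245,165]+.5)*12))
for r,z in((.02,0),(.02,.022),(.007,-.016)):
    cv2.polylines(a,[np.array([g(p+[r*np.cos(t)+.001,r*np.sin(t),z]) for t in np.linspace(0,6.283,40)])],1,(255,0,255),1)
cv2.circle(a,tuple(int(v) for v in ((np.array([272.9,203.3])-[245,165]+.5)*12)),5,(255,0,0),2)
cv2.imwrite('pics/g3.png',a)"
```

```text
(no output)
```

View pics/g3.png

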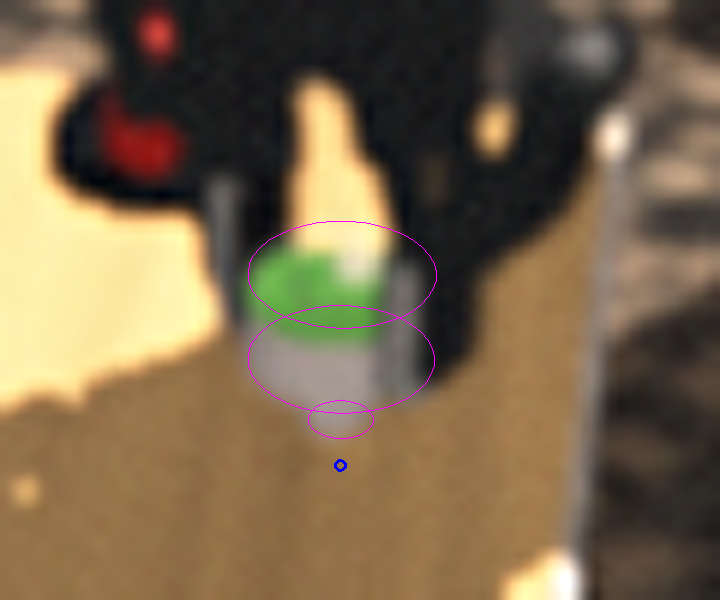

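The prediction matches the visible body edges and the stem tip (333,425) to within about 1.5 mm. The tip is over the hole (340,465). The bubble at (360,265) shows only a slight tilt, so I'm lowering.

Converted, 0.01 m / 0.3 = 0.0333, -0.0008 m / 0.3 = -0.0027.

```bash
echo '[[[0.002, -0.0027, 0.0333, 0], [0, 0, 0.0267, 0], [0, 0, 0, 0]]]' | python3 jog.py; echo '[[[0, 0, 0.0133, 0], [0, 0, 0.0067, 0], [0, 0, 0, 0], [0, 0, 0, 0]]]' | python3 jog.py
```

```text
time: 6.1
tool_pos: [0.536, -0.2751, 0.0649]
tcp_rot: [-0.531, -3.094, -0.001]
wrist_force: [-0.2, 0.8, -1.0]
width: 0.438
grip_force: 40.8
time: 6.6
tool_pos: [0.5372, -0.2756, 0.0604]
tcp_rot: [0.531, 3.096, -0.0]
wrist_force: [-0.0, -0.6, -1.2]
width: 0.444
grip_force: 40.8
```

Converted, 0.002 m / 0.3 = 0.0067, 0.001 m / 0.3 = 0.0033.

```bash
echo '[[[0, 0, 0.0067, 0], [0, 0, 0.0033, 0], [0, 0, 0, 0]]]' | python3 jog.py; echo '[[[0, 0, 0.005, 0], [0, 0, 0, 0]]]' | python3 jog.py
```

```text
time: 6.98
tool_pos: [0.5369, -0.2755, 0.0571]
tcp_rot: [-0.531, -3.096, -0.0]
wrist_force: [-0.4, 0.9, -1.3]
width: 0.439
grip_force: 40.8
time: 7.22
tool_pos: [0.537, -0.2756, 0.0567]
tcp_rot: [-0.531, -3.096, -0.0]
wrist_force: [-3.2, 2.0, 4.3]
width: 0.436
grip_force: 41.5
```

Converted, 0.001 m / 0.3 = 0.0033.

```bash
echo '[[[0, 0, 0.0033, 0], [0, 0, 0, 0]]]' | python3 jog.py; echo '[[[0, 0, 0, 0], [0, 0, 0, 0], [0, 0, 0, 0]]]' | python3 jog.py 0.75; echo '[[[0, 0, -0.1, 0], [0, 0, -0.1667, 0], [0, 0, -0.0667, 0], [0, 0, 0, 0]]]' | python3 jog.py;python3 -c "
from h import *
delta([.4295,-.347,.12],1.427)"
```

```text
time: 7.48
tool_pos: [0.537, -0.2756, 0.0563]
tcp_rot: [-0.531, -3.096, 0.0]
wrist_force: [-4.8, 1.0, 8.6]
width: 0.44
grip_force: 41.8
time: 7.85
tool_pos: [0.5371, -0.2756, 0.0546]
tcp_rot: [-0.531, -3.096, -0.0]
wrist_force: [-0.2, -0.1, -0.4]
width: 0.747
grip_force: 0.0
time: 8.35
tool_pos: [0.5383, -0.2763, 0.1566]
tcp_rot: [0.531, 3.093, -0.002]
wrist_force: [-0.3, -0.0, -0.4]
width: 0.751
grip_force: 0.0
pos [ 0.5383 -0.2763  0.1566] yaw 1.231 zaxis [ 0.004 -0.002 -1.   ] delta tool [ 0.0792 -0.1029  0.0364] turn -0.196 F [-0.3 -0.  -0.4] w 0.751 g 0.0 t 8.35 q6 -1.75
```

Converted, -0.0343 m / 0.3 = -0.1143, 0.0264 m / 0.3 = 0.088, -0.096 rad / 1.5708 = -0.0611.

```bash
echo '[[[0.088, -0.1143, 0, 0], [0.088, -0.1143, 0, 0], [0.088, -0.1143, 0, 0], [0, 0, 0, -0.0637], [0, 0, 0, -0.0611]]]' | python3 jog.py; echo '[[[0, 0, 0, 0], [0, 0, 0, 0]]]' | python3 jog.py;python3 -c "
from h import *
delta([.4295,-.347,.12],1.427)
T=read_camera('top')[215:315,260:360,::-1];S=read_camera('scene')[130:230,235:325,::-1]
cv2.imwrite('pics/k.png',np.hstack([cv2.resize(T,(400,400),interpolation=cv2.INTER_CUBIC),cv2.resize(S,(360,400),interpolation=cv2.INTER_CUBIC)]))"
```

```text
time: 8.98
tool_pos: [0.4261, -0.3455, 0.1519]
tcp_rot: [-0.223, -3.13, -0.004]
wrist_force: [0.3, -0.4, 0.1]
width: 0.747
grip_force: 0.0
time: 9.22
tool_pos: [0.4275, -0.3455, 0.1533]
tcp_rot: [-0.228, -3.131, -0.002]
wrist_force: [-0.0, 0.0, 0.4]
width: 0.751
grip_force: 0.0
pos [ 0.4275 -0.3455  0.1533] yaw 1.426 zaxis [-0.002  0.002 -1.   ] delta tool [-0.0023 -0.0012  0.0333] turn -0.001 F [-0.   0.   0.4] w 0.751 g 0.0 t 9.225 q6 -2.15
```

View pics/k.png

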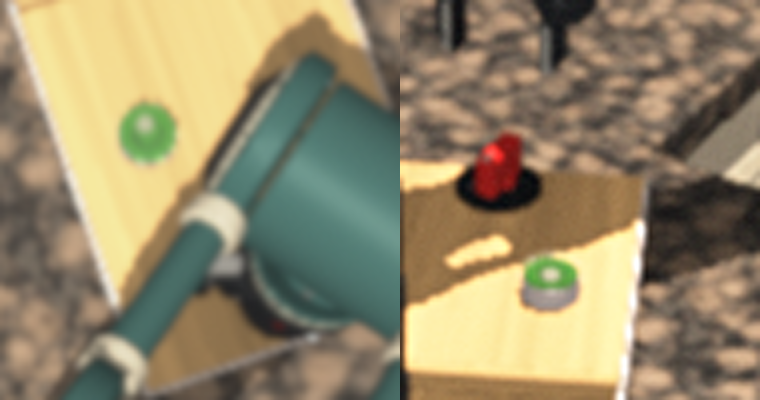

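The level sits flush in the hole, at about (296.7,248) in the top view, with the bubble slightly to the rear. Both cameras still see it with the gripper at the knob. Descending on the knob.

Converted, 0.05 m / 0.3 = 0.1667, -0.0023 m / 0.3 = -0.0077.

```bash
echo '[[[-0.0077, -0.004, 0.1667, 0], [0, 0, 0, 0], [0, 0, 0, 0]]]' | python3 jog.py >/dev/null;python3 -c "
from h import *
delta([.4295,-.347,.073],1.427)"
```

```text
pos [ 0.4304 -0.3477  0.1054] yaw 1.427 zaxis [-0.  0. -1.] delta tool [0.001  0.0006 0.0324] turn -0.0 F [ 0.4 -0.3  0.4] w 0.749 g 0.0 t 9.7 q6 -2.15
```

Converted, 0.016 m / 0.3 = 0.0533, 0.015 m / 0.3 = 0.05.

```bash
echo '[[[0.0033, 0.002, 0.05, 0], [0, 0, 0.0533, 0], [0, 0, 0, 0], [0, 0, 0, 0]]]' | python3 jog.py; echo '[[[0, 0, 0, 0], [0, 0, 0, 0], [0, 0, 0, 0], [0, 0, 0, 0], [0, 0, 0, 0]]]' | python3 jog.py 0.0 60;python3 -c "
from h import *
delta([.4295,-.347,.073],1.427)"
```

```text
time: 10.2
tool_pos: [0.4292, -0.3469, 0.0736]
tcp_rot: [-0.226, -3.133, -0.0]
wrist_force: [0.4, 0.6, 0.2]
width: 0.749
grip_force: 0.0
time: 10.82
tool_pos: [0.4295, -0.3477, 0.0743]
tcp_rot: [0.226, 3.133, -0.002]
wrist_force: [-2.5, -2.5, 2.6]
width: 0.167
grip_force: 63.1
pos [ 0.4295 -0.3477  0.0743] yaw 1.427 zaxis [ 0.001 -0.001 -1.   ] delta tool [0.0001 0.0007 0.0013] turn -0.0 F [-2.5 -2.5  2.6] w 0.167 g 63.120564222335815 t 10.825 q6 -2.15
```

Converted, 0.002 m / 0.3 = 0.0067.

```bash
echo '[[[0, 0, 0.0067, 0], [0, 0, 0.0067, 0], [0, 0, 0, 0]]]' | python3 jog.py|egrep 'pos|force'; echo '[[[0, 0, 0.0033, 0], [0, 0, 0, 0]]]' | python3 jog.py|egrep 'pos|force';echo '[[[0, 0, 0.0033, 0], [0, 0, 0, 0]]]' | python3 jog.py|egrep 'pos|force'
```

```text
tool_pos: [0.429, -0.3478, 0.071]
wrist_force: [-6.1, -3.0, 9.9]
grip_force: 64.2
tool_pos: [0.429, -0.3478, 0.0708]
wrist_force: [-8.2, -1.6, 14.4]
grip_force: 64.9
tool_pos: [0.429, -0.3479, 0.0706]
wrist_force: [-9.9, 0.1, 18.8]
grip_force: 65.6
```

```bash
echo '[[[0, 0, 0, 0], [0, 0, 0, 0], [0, 0, 0, 0], [0, 0, 0, 0], [0, 0, 0, 0]]]' | python3 jog.py|grep force; cat >> h.py <<'E'
def bubble(n,N=4,save=None):
    P=np.array([.5378,-.2755,.076]);u=proj(n,P);x0,y0=(u-12).astype(int);out=[]
    d=proj(n,P+[.0098*1,.00196,0])-u  # 10 mm toward rear
    for _ in range(N):
        a=read_camera(n)[y0:y0+25,x0:x0+25,::-1]
        b=cv2.resize(a,None,fx=12,fy=12,interpolation=cv2.INTER_CUBIC);f=b.astype(float)
        ex=(f[:,:,1]-f[:,:,2]) # green minus red
        m=(ex>35).astype(np.uint8);c=max(cv2.findContours(m,0,2)[0],key=cv2.contourArea);h=cv2.convexHull(c)
        H=cv2.fillPoly(np.zeros(m.shape,np.uint8),[h],1);M=cv2.moments(H,True);cg=np.array([M['m10'],M['m01']])/M['m00']
        He=cv2.erode(H,np.ones((15,15)));w=np.clip(f[:,:,2]-np.median(f[:,:,2][He>0])-25,0,None)*He
        M=cv2.moments(w);cb=np.array([M['m10'],M['m01']])/max(M['m00'],1)
        v=(cb-cg)/12;out.append(np.r_[v,10*v@d/(d@d)])
    if save: cv2.drawContours(b,[h],0,(255,0,255),1);cv2.circle(b,tuple(int(t) for t in cb),4,(255,0,0),1);cv2.circle(b,tuple(int(t) for t in cg),3,(0,0,255),-1);cv2.imwrite(save,b)
    print(n,"px offset",np.mean(out,0)[:2].round(2),"mm rear",np.array(out)[:,2].round(1)); return b
E
python3 -c "
from h import *
a=bubble('top',4,'pics/b1.png');b=bubble('scene',4,'pics/b2.png')
A=cv2.imread('pics/b1.png');B=cv2.imread('pics/b2.png');cv2.imwrite('pics/b.png',np.hstack([A,B]))"
```

```text
wrist_force: [-9.5, 0.0, 19.6]
grip_force: 65.5
top px offset [-1.35 -4.07] mm rear [10.7 10.7 10.7 10.7]
scene px offset [-0.34  1.3 ] mm rear [5.9 5.9 5.9 5.9]
```

View pics/b.png

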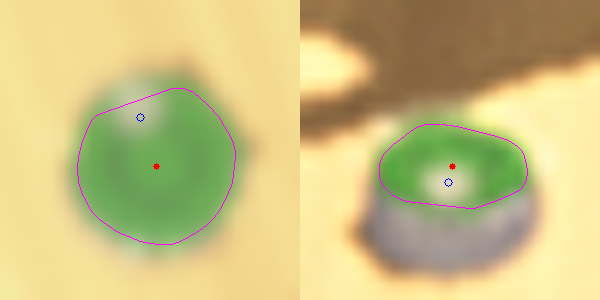

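In the top crop the bubble is at (138,105) and the disc centre at about (158,162), so the bubble sits roughly 11–12 mm to the rear. I'll turn 0.72 rad clockwise while keeping the press.

Converted, -0.0008 m / 0.3 = -0.0027, -0.0007 m / 0.3 = -0.0023, 0.18 rad / 1.5708 = 0.1146.

```bash
echo '[[[0, 0, -0.0023, 0.1146], [0, 0, -0.0027, 0.1146], [0, 0, -0.0027, 0.1146], [0, 0, -0.0027, 0.1146], [0, 0, 0, 0]]]' | python3 jog.py; echo '[[[0, 0, 0, 0], [0, 0, 0, 0], [0, 0, 0, 0], [0, 0, 0, 0], [0, 0, 0, 0]]]' | python3 jog.py|egrep 'rot|force'
python3 -c "
from h import *
delta([.4295,-.347,.073],1.427)
a=bubble('top',3,'pics/b1.png');b=bubble('scene',3,'pics/b2.png')
A=cv2.imread('pics/b1.png');B=cv2.imread('pics/b2.png');cv2.imwrite('pics/b3.png',np.hstack([A,B]))"
```

```text
time: 13.35
tool_pos: [0.4298, -0.3473, 0.0737]
tcp_rot: [1.317, 2.851, -0.0]
wrist_force: [-5.6, 1.4, 19.0]
width: 0.167
grip_force: 65.3
tcp_rot: [1.315, 2.852, -0.0]
wrist_force: [-6.7, 1.9, 18.9]
grip_force: 65.3
pos [ 0.4298 -0.3473  0.0737] yaw 0.707 zaxis [ 0.001 -0.    -1.   ] delta tool [ 0.0005 -0.      0.0007] turn -0.72 F [-6.7  1.9 18.9] w 0.167 g 65.31574845314026 t 13.975 q6 -1.43
top px offset [-0.86 -2.68] mm rear [7.  7.  7.1]
scene px offset [-0.06  0.25] mm rear [1.1 1.2 1.1]
```

View pics/b3.png

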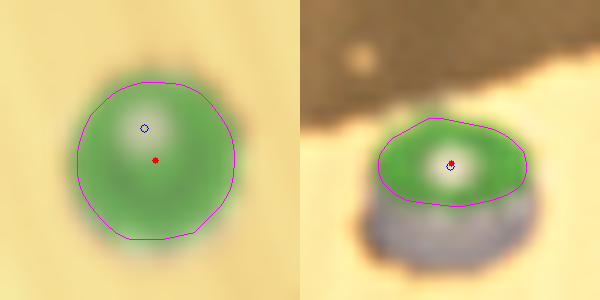

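The views disagree by about 5.9 mm. That fits parallax, since the bubble floats about 4 mm above the green face, and it puts the bubble about 6.3 mm to the rear. Turning another 0.72 rad.

Converted, -0.0008 m / 0.3 = -0.0027, 0.18 rad / 1.5708 = 0.1146.

```bash
echo '[[[0, 0, -0.0027, 0.1146], [0, 0, -0.0027, 0.1146], [0, 0, -0.0027, 0.1146], [0, 0, -0.0027, 0.1146], [0, 0, 0, 0]]]' | python3 jog.py|egrep 'force|pos'; echo '[[[0, 0, 0, 0], [0, 0, 0, 0], [0, 0, 0, 0], [0, 0, 0, 0], [0, 0, 0, 0]]]' | python3 jog.py|egrep 'rot|force'
python3 -c "
from h import *
delta([.4295,-.347,.073],1.427)
a=bubble('top',3,'pics/b1.png');b=bubble('scene',3,'pics/b2.png')
A=cv2.imread('pics/b1.png');B=cv2.imread('pics/b2.png');cv2.imwrite('pics/b4.png',np.hstack([A,B]))"
```

```text
tool_pos: [0.4308, -0.3471, 0.077]
wrist_force: [-3.2, 2.3, 17.4]
grip_force: 65.1
tcp_rot: [2.235, 2.205, 0.003]
wrist_force: [-2.7, 2.8, 17.0]
grip_force: 65.1
pos [ 0.4308 -0.3471  0.077 ] yaw -0.013 zaxis [ 0.003 -0.    -1.   ] delta tool [ 0.0001 -0.0014  0.004 ] turn -1.44 F [-2.7  2.8 17. ] w 0.169 g 65.08574724197388 t 15.525 q6 -0.71
top px offset [-0.09 -0.64] mm rear [1.6 1.6 1.6]
scene px offset [ 0.22 -0.92] mm rear [-4.2 -4.1 -4.2]
```

View pics/b4.png

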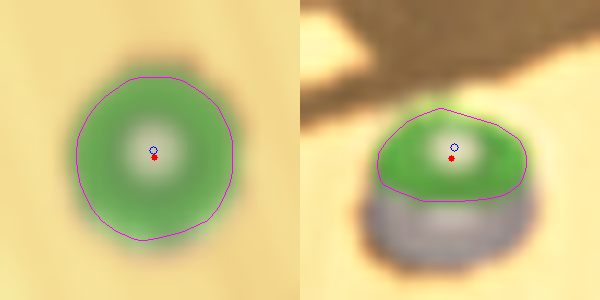

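The bubble is now concentric with the dark ring in the top view at (154,152), with about 0.5–1 mm left. One small trim, then a check.

Converted, -0.0002 m / 0.3 = -0.0007, 0.07 rad / 1.5708 = 0.0446.

```bash
echo '[[[0, 0, -0.0007, 0.0446], [0, 0, 0, 0], [0, 0, 0, 0], [0, 0, 0, 0], [0, 0, 0, 0]]]' | python3 jog.py|egrep 'force|pos'; echo '[[[0, 0, 0, 0], [0, 0, 0, 0], [0, 0, 0, 0], [0, 0, 0, 0], [0, 0, 0, 0]]]' | python3 jog.py|egrep 'rot|force'
python3 -c "
from h import *
delta([.4295,-.347,.073],1.427)
bubble('top',2);bubble('scene',2)"
```

```text
tool_pos: [0.4309, -0.3472, 0.0773]
wrist_force: [-1.5, 2.7, 16.0]
grip_force: 65.2
tcp_rot: [2.31, 2.125, 0.003]
wrist_force: [-3.0, 2.7, 18.6]
grip_force: 65.2
pos [ 0.4309 -0.3471  0.0773] yaw -0.083 zaxis [ 0.003 -0.    -1.   ] delta tool [ 0.     -0.0014  0.0043] turn -1.51 F [-3.   2.7 18.6] w 0.17 g 65.1542866230011 t 17.075 q6 -0.64
top px offset [ 0.02 -0.44] mm rear [1. 1.]
scene px offset [ 0.16 -1.02] mm rear [-4.6 -4.4]
```

The bubble is about 0.5 mm from centre and the foot is pressed with about 18 N.

```bash
python3 -c "
from workcell import bot, ticket, readout, read_camera, camera_info
print(ticket.finish_job())"
```

```text
the job is handed in; nothing more can be done
None
```

I handed the job in at about 17 s: the level is seated in the shelf hole, and the gripper is still holding the knob, pressed to its stop with about 18 N and turned about 1.5 rad clockwise. By my image estimate the bubble is within about 1 mm of the ring's centre; `finish_job` returned no verdict.

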